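Casting from the mould into the carousel's open pot, pot turned to the front and held

ROBOT

A 7-joint arm with a two-finger parallel gripper is mounted at the origin on the work surface. World frame = base frame: x ahead of the robot, y to its left, z up, the work surface at z = 0. Lengths are in m, angles in degrees, forces in N, time in s.
With the tool pointing down it reaches from about 0.425 to 0.875 m from the base axis. Payload 4.7 kg.
Tool frame: the origin (TCP) lies at the very end of the fingers, on their centre line; the grasp point (between the pads) lies 19 mm behind it; z points along the fingers, y is the line along which they close (so a half turn about z gives the same grasp; the last joint's range is limited). The gripper opens to 87 mm and grips with 3 to 60 N. Pads are 19 mm wide; open, the fingers measure 117 mm over their backs; the gripper's body (75 mm by 190 mm) begins 51 mm behind the grasp point.
Start: joints at [-64.91, 18.392, -4.016, 83.108, 1.295, 78.541, -3.26], TCP at [0.267, 0.593, 0.223] pointing down, gripper open.
Joint ranges: [-163.93, 163.93], [-17.29, 119.83], [-79.2, 71.16], [3.27, 140.29], [-89.18, 269.18], [5.43, 117.66], [-154.24, 154.24]. Speed limits (degrees/s): [147.25, 147.25, 180, 180, 180, 180, 180].

INTERFACE

Orientations are given as [roll, pitch, yaw] about the fixed x, y, z axes, in that order (R = Rz(yaw) Ry(pitch) Rx(roll)).
In Python, from cell import get_obs, eyes, env gives the robot as it stands.
- The arm moves only by the tool servo_tool, never from a script. Its argument "series" is a list that holds one entry, the list of rows, each a list of 7 numbers: the shift along the tool's x, y, z in units of 300 mm (1.0 is 300 mm), then the turn, a rotation vector about the tool's x, y, z in units of pi rad (1.0 is pi rad), then the opening, from 0 (shut) to 1 (fully open). In form: [[[tx, ty, tz, wx, wy, wz, gripper], ...]]. A call has 1 to 12 rows; each row is the pose to reach, as a shift and turn from the pose commanded when the call began, along the tool's axes at that moment, turning the shorter way round; what a row does not reach only later rows make up. A row lasts 1/12 s, in which the tool goes at most 41.7 mm and 7.16 degrees, less where a joint would pass 70% of its speed; a pose out of reach is approached as far as the arm can. A call with a number of a shift or a turn outside -1 to 1 is refused whole. A call with a gripper value outside its range is refused whole. The fingers move at their own pace and stop on an object; "grip_force" is the grip in N (left out, the last holds). Time passes only in rows, so rows that repeat a pose let the fingers close. It gives the time, the measured TCP pose, the force, the opening and the grip force at its end, in the units of the state.
- get_obs(): the state, without advancing time (a new reading comes with each control period).
- eyes.read_camera(name): name is "side" or "top" or "wrist"; returns a dict with "frame" (384x512x3 uint8, red, green, blue), "depth" (384x512 float32, m along the optical axis (not along the pixel's ray), 0 where there is no reading), "fx", "fy", "cx", "cy" (pixels), "origin" and "rotation" of the camera in the world; the wrist camera has in their place "mount" (4x4, takes a point from camera to tool coordinates, whose origin is the TCP and whose axes are the flange's). Camera axes: x right, y down, z forward; pixel columns grow to the right and rows downward; lengths in m; the calibration is good to about 2 mm. A picture is of the moment at which its call begins: read the wrist's pose just before it.
- env.sign_off(): hands the job in; it is judged then, once.
The state is a dict: "time_s": time; "qpos": joint angles; "joint_velocities": joint speeds; "effort": joint torques, N m; "tool_pos": TCP position; "tool_rot": TCP orientation; "force": force on the tool from outside, world axes, zero at the start; "wrist_torque": the same for the moment, N m; "grip_width": finger opening in m; "grasp_force": force on a finger pad.
Only numpy, scipy, OpenCV 4.12 (cv2) and the standard library are available. Lean on these libraries where they do the work, as an engineer would, in place of code of your own. Each camera call takes 0.05 s, during which the arm holds its last target. There are 200 camera calls.

TASK

Lift the brass casting out of its open mould and stand it upright in the one lidless pot of the parts carousel, lowering it in and letting go of it rather than dropping it. Then turn the carousel until that pot is at the front, in line with the arrow on the stand, and finish while still holding the carousel there with the gripper so that it stays still. Leave everything else on the desk where it is.

Things in the scene. Friction and masses are not known exactly. Their poses are not given: they have to be found in the camera images.
- casting: Loose brass casting, 0.1 kg: oblong foot 44 x 30 x 8 mm (x, y, z) with a round upright stub of 18 mm diameter in its middle, 50 mm tall in all. Origin: centre of the foot's underside; z up along the stub. Starts with its foot on the floor of the mould's cavity, 1.5 mm free all round, the stub standing 36 mm above the mould's top; pulls straight up.
- mould: Open half of a steel mould, a block 120 x 80 x 26 mm (x, y, z) fixed to the desk, origin at the centre of its underside. The casting sits in its oblong cavity (14 mm deep, floor 12 mm above the desk, centred 20 mm to the mould's -x); a small empty round cavity lies at the other end. Two dowel stubs 6 mm high stand at diagonal corners.
- stand: Fixed base of the parts carousel: steel disc under the platter, and a flat steel arrow on the desk that sticks out from under the platter along the stand's -x axis (its end about 175 mm from the axis). The arrow marks the carousel's front. Origin on the turning axis at desk height, z up.
- carousel: Turning part: wooden platter, 264 mm diameter, top 30 mm above the desk; six aluminium tins fixed in a ring (72 mm diameter, centres 92 mm from the axis), five with knobbed lids (46 mm above the platter), one an open pot; T-handle in the middle. Turns about z either way, no spring, 0.12 N m friction: stays where left. Origin on the axis, 18 mm above the desk; its -x points to the open pot.
- pot (a point): Centre of the inner floor of the open, lidless pot on the carousel, 34 mm above the desk; turns with the carousel. Pot: inner diameter 68 mm, rim 24 mm above this point, wall 2 mm.
- handle (a point): Centre of the wooden crossbar of the carousel's T-handle, on the turning axis, 104 mm above the desk. Crossbar: 60 mm long along the carousel's y axis, 12 mm thick along its x axis, 20 mm tall (94 to 114 mm above the desk). Grip it across its thickness from above.
- front (a point): Fixed point on the stand, above its arrow: where point pot lies when the open pot is exactly at the front (92 mm from the axis along the stand's -x axis, 34 mm above the desk).
- engine: Bystander, loose, to be left alone: small brass oscillating cylinder engine on a wooden base 80 x 50 mm, 70 mm tall; origin at the centre of its underside.
- pulley: Bystander, loose, to be left alone: iron pulley with red spokes, 75 mm diameter, 18 mm tall, lying flat; origin at the centre of its underside.
- propeller: Bystander, loose, to be left alone: three-bladed bronze propeller, about 72 mm across, 22 mm tall, lying flat; origin at the centre of its underside.
- boiler: Bystander, loose, to be left alone: copper marine boiler, 140 mm long, 80 mm diameter, up to 160 mm tall; origin at the centre of its underside.
- tap_wrench: Bystander, loose, to be left alone: steel tap wrench, 200 mm long, 18 mm thick; origin at the centre of its underside.
- oiler: Bystander, loose, to be left alone: small copper oil can with a thin upright spout, 48 mm diameter, 85 mm tall; origin at the centre of its underside.
- flange_nut: Bystander, loose, to be left alone: brass flange nut, 32 mm diameter, 16 mm tall; origin at the centre of its underside.
Not all that is in view belongs to the job. Leave any black, pink or turquoise look-alike of the casting alone.

How it is judged:
By the outcome, as a careful person would: the job done as asked, in the order asked, and still so for the second after the job is handed in, while the arm keeps its last pose, push and grip.
It also fails if it takes over 64 s, if anything falls off the work surface, if the arm or the gripper's body presses on something with over 40 N, if the wrist force passes 120 N, or if a joint passes its speed limit or range.

## Working session

There is one attempt and no reset: what is moved stays moved. The work goes in short steps, Python scripts to look and compute and a tool call to move; the robot and the scene stay as the last step left them, time stands still between calls to the robot, and variables do not carry over. Pictures are saved under pics/ and viewed, at most 10 in all, crops included, and the job is handed in when it is done.

Besides the shell and the picture viewer there is one more tool, called as a command line: name --argument value ..., lists and objects as JSON in quotes. servo_tool: Moves the arm, as the interface text tells. Shifts and turns lie within -1 to 1; 1 stands for 300 mm of shift or pi rad of turn. Its arguments: {"type":"object","properties":{"series":{"type":"array"},"grip_force":{"type":"number"}},"required":["series"]}

```bash
mkdir -p pics; ls; python3 - <<'E'
from cell import get_obs, eyes, env
import cv2,numpy as np
print(get_obs())
for n in ("top","side"):
    c=eyes.read_camera(n); np.savez(f"{n}0.npz",**c)
    print(n,c["fx"],c["cx"],c["cy"],c["origin"],c["rotation"])
    cv2.imwrite(f"pics/{n}0.png",cv2.resize(c["frame"][:,:,::-1],(768,576)))
E
```

```text
pics
{'time_s': 0.0, 'qpos': array([-64.91108289,  18.43857007,  -4.01510656,  83.17745038,
         1.29578859,  78.54057159,  -3.25965199]), 'joint_velocities': array([ 0.1099523 , -0.06437214, -0.00864231, -0.04708722, -0.02524334,
       -0.00246956,  0.03862105]), 'effort': array([ 6.48045370e-04, -4.91283488e+01, -4.03469000e-01, -3.12522089e+01,
       -6.38068607e-02,  4.41410369e-02,  2.08013134e-04]), 'tool_pos': array([0.26710836, 0.59195256, 0.22144469]), 'tool_rot': array([-1.79888697e+02,  6.79632130e-03,  1.55720998e+02]), 'force': array([ 0.19457842, -1.16440443, -0.96479799]), 'wrist_torque': array([-0.01944637, -0.05523367,  0.02507146]), 'grasp_force': 0.0, 'grip_width': 0.08730536774729446}
top 406.27600282240974 262.6385511577115 183.83682101834097 [ 0.36922339 -0.0030816   1.28004138] [-171.51496673   -0.67589952  -89.78545806]
side 360.43126192192597 259.150791003585 184.49285853881324 [-0.0103135  -0.62917427  0.78157826] [-129.27822022   -0.93307748  -43.22570483]
```

View pics/top0.png

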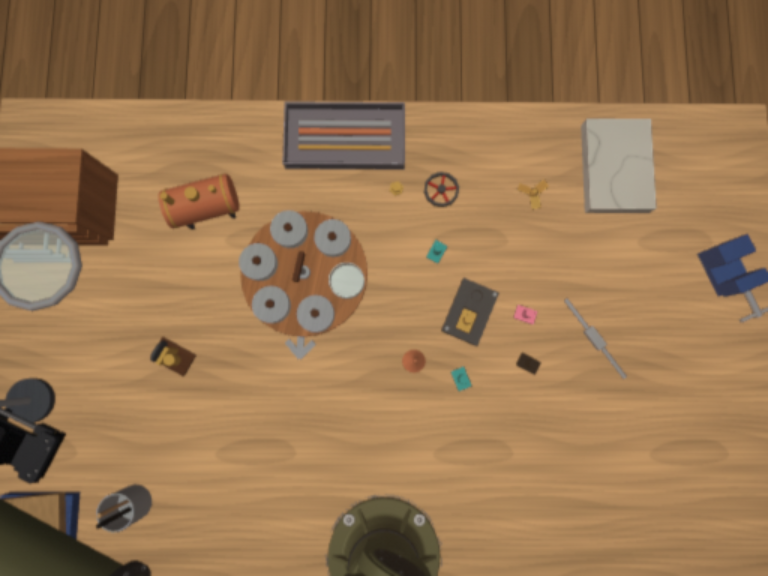

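View pics/side0.png

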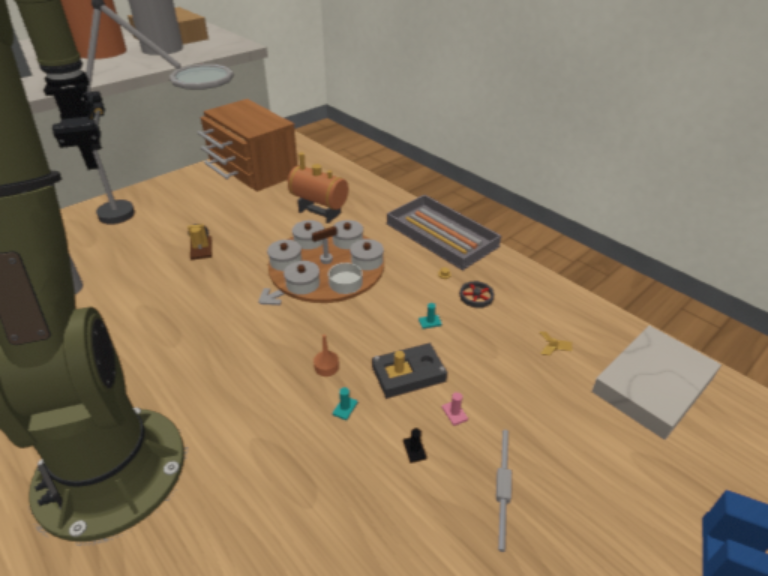

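The top view shows the brass casting in the dark mould at (467,320). The look-alikes are teal at (437,251) and (461,379), pink at (526,314) and black at (528,363). The open pot is at (346,281), the arrow at (301,348) and the T-handle at (299,267). Only the brass piece in the mould fits the description. Next I'll measure it and confirm it in one crop.

```bash
cat > h.py <<'E'
import numpy as np,cv2
from scipy.spatial.transform import Rotation as R
from cell import get_obs,eyes,env
def rot(c):
    r=np.asarray(c["rotation"]); return r if r.shape==(3,3) else R.from_euler("xyz",r,degrees=True).as_matrix()
def pose(c,o=None):
    "camera rotation and origin in world"
    if "mount" in c:
        T=R.from_euler("xyz",o["tool_rot"],degrees=True).as_matrix(); M=np.asarray(c["mount"])
        return T@M[:3,:3],T@M[:3,3]+o["tool_pos"]
    return rot(c),np.asarray(c["origin"])
def ray(c,uv,z,o=None):
    Rm,t=pose(c,o); uv=np.atleast_2d(uv).astype(float)
    d=np.c_[(uv[:,0]-c["cx"])/c["fx"],(uv[:,1]-c["cy"])/c["fy"],np.ones(len(uv))]@Rm.T
    return t+d*((z-t[2])/d[:,2])[:,None]
def cloud(c,o=None):
    Rm,t=pose(c,o); v,u=np.mgrid[:384,:512]; d=c["depth"]
    return np.dstack([(u-c["cx"])/c["fx"]*d,(v-c["cy"])/c["fy"]*d,d])@Rm.T+t
def biggest(m):
    n,l,s,_=cv2.connectedComponentsWithStats(m.astype(np.uint8)); return l==1+np.argmax(s[1:,4])
def rect(p):
    (c,s,a)=cv2.minAreaRect((p[:,:2]*1000).astype(np.float32)); return np.round(c,1),np.round(s,1),round(a,1)
E
cat > m1.py <<'E'
from h import *
c=dict(np.load("top0.npz")); P=cloud(c); f=c["frame"].astype(int); hsv=cv2.cvtColor(c["frame"],cv2.COLOR_RGB2HSV).astype(int)
print("desk z",np.median(P[230:290,150:350,2]))
V,U=np.mgrid[:384,:512]
def box(u0,u1,v0,v1): return (U>=u0)&(U<u1)&(V>=v0)&(V<v1)
def pts(m): return np.argwhere(m)[:,::-1]
w=box(285,340,178,238)
mould=biggest(w&(hsv[...,2]<95)&(hsv[...,1]<90)); 
print("mould",rect(ray(c,pts(mould),.026)),"z",np.median(P[mould][:,2]))
br=biggest(w&(hsv[...,1]>130)&(hsv[...,2]>130)&box(295,330,200,226))
print("brass",br.sum(),rect(ray(c,pts(br),.020)))
st=w&(P[...,2]>.045)&(P[...,2]<.08); print("stub",st.sum(),ray(c,pts(st).mean(0),.062), P[st][:,2].max())
# platter
b=box(150,255,130,235)
pl=b&(P[...,2]>.02)&(P[...,2]<.2); h=cv2.convexHull(pts(biggest(pl)).astype(np.int32))
arr=box(185,215,222,245)&(hsv[...,1]<70); q=pts(arr); print("arrow tip",ray(c,q[np.argmax(q[:,1])],.003), ray(c,q.mean(0),.003))
g=biggest(b&(hsv[...,1]<40)&(hsv[...,2]>195)); p=ray(c,pts(g),.034); print("pot",g.sum(),np.median(P[g][:,2]),cv2.minEnclosingCircle((p[:,:2]*1000).astype(np.float32)),p.mean(0))
ha=b&(P[...,2]>.09); print("handle",ha.sum(),np.median(P[ha][:,2]),rect(ray(c,pts(ha),.114)))
wood=b&(hsv[...,1]>90)&(P[...,2]>.024)&(P[...,2]<.036); p=ray(c,pts(wood),.030)
(hc,r)=cv2.minEnclosingCircle((p[:,:2]*1000).astype(np.float32)); print("platter",hc,r)
im=np.hstack([c["frame"][178:240,285:347],c["frame"][160:222,200:262]]); cv2.imwrite("pics/c1.png",cv2.resize(im[:,:,::-1],None,fx=6,fy=6,interpolation=2))
E
python3 m1.py
```

```text
desk z -0.00010069570676907169
mould (array([ 483.2, -173.4]), array([ 77.3, 117.8]), 66.9) z 0.025454368810860384
brass 131 (array([ 465.7, -166.2]), array([28.7, 43.3]), 67.5)
stub 34 [[ 0.46599273 -0.16532498  0.062     ]] 0.0644189796941177
arrow tip [[0.38835984 0.18299966 0.003     ]] [[0.40986035 0.17854742 0.003     ]]
pot 4 0.03437470461851522 ((555.5758056640625, 102.62847900390625), 3.485767126083374) [0.55478845 0.10338783 0.034     ]
handle 212 0.11285594780677655 (array([557.5, 163.8]), array([309.6, 285.6]), 89.3)
platter (585.0428466796875, 196.64727783203125) 164.8014678955078
```

View pics/c1.png

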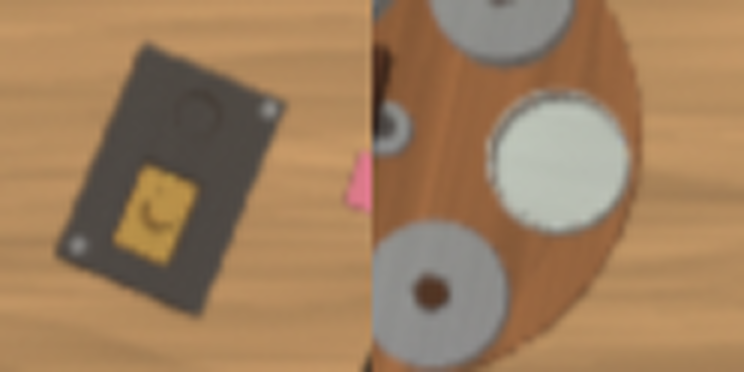

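The crop confirms the brass foot with its stub in the mould, and the empty round cavity at the other end. The pot is open: interior about u 220–243, v 176–199. I'll redo the carousel measurements with tighter masks.

```bash
cat > m2.py <<'E'
from h import *
c=dict(np.load("top0.npz")); P=cloud(c); hsv=cv2.cvtColor(c["frame"],cv2.COLOR_RGB2HSV).astype(int)
V,U=np.mgrid[:384,:512]; box=lambda u0,u1,v0,v1:(U>=u0)&(U<u1)&(V>=v0)&(V<v1)
pts=lambda m:np.argwhere(m)[:,::-1]
mec=lambda p:cv2.minEnclosingCircle((p[:,:2]*1000).astype(np.float32))
print("px pot",hsv[187,231],P[187,231],"wood",hsv[160,222],"desk",hsv[260,250])
b=box(216,248,172,203)
g=biggest(b&(hsv[...,1]<45)&(hsv[...,2]>hsv[187,231,2]-20)); p=ray(c,pts(g),.034)
print("pot",g.sum(),mec(p),p.mean(0))
ha=biggest(box(185,215,160,195)&(P[...,2]>.095)); print("handle",ha.sum(),np.median(P[ha][:,2]),rect(ray(c,pts(ha),.113)))
disc=biggest(box(155,250,138,228)&((P[...,2]>.02)&(P[...,2]<.13))&((hsv[...,0]<13)|(P[...,2]>.024)))
q=cv2.convexHull(pts(disc).astype(np.int32))[:,0]; p=ray(c,q,.030)[:,:2]*1000
A=lambda p:np.linalg.lstsq(np.c_[2*p,np.ones(len(p))],(p**2).sum(1),rcond=None)[0]
for _ in range(4):
    s=A(p); r=np.sqrt(s[2]+s[:2]@s[:2]); e=np.abs(np.hypot(*(p-s[:2]).T)-r); print("disc",s[:2].round(1),r.round(1),len(p),e.max().round(1)); p=p[e<max(2.5,.6*e.max())]
E
python3 m2.py
```

```text
px pot [ 46  15 189] [0.54456825 0.08071048 0.03524217] wood [ 15  17 117] desk [ 16 122 170]
pot 343 ((543.7591552734375, 80.2757339477539), 33.210975646972656) [0.54488167 0.08101791 0.034     ]
handle 100 0.1130214382595035 (array([562.5, 169.9]), array([14.2, 60.4]), 78.7)
disc [564.5 172.2] 132.2 38 4.9
disc [563.9 171.8] 131.7 33 3.9
disc [563.4 171. ] 131.3 31 2.0
disc [563.4 171. ] 131.3 31 2.0
```

```bash
cat >> h.py <<'E'
def step(p0,y0,p1,y1):
    "tool-down move in the units of servo_tool; positions in mm"
    d=np.subtract(p1,p0); a=np.radians(y0); n=np.hypot(*d[:2])
    print("row",np.round([(d[0]*np.cos(a)+d[1]*np.sin(a))/300,(d[0]*np.sin(a)-d[1]*np.cos(a))/300,-d[2]/300,0,0,-(y1-y0)/180],4),"rows>=",round(max(np.linalg.norm(d)/41.7,abs(y1-y0)/7.16),1))
E
python3 -c "
from h import *
step([267,593,223],155.7,[450,230,223],110)
step([450,230,223],110,[465.5,-165.8,200],70)
"
```

```text
row [-1.0539 -0.8518  0.      0.      0.      0.2539] rows>= 9.7
row [-1.2574 -0.4027  0.0767  0.      0.      0.2222] rows>= 9.5
```

```bash
python3 -c "
from h import *
step([267,593,223],155.7,[400,330,223],120)
step([400,330,223],120,[455,60,223],90)
step([455,60,223],90,[465.5,-165.8,200],70)
"
```

```text
row [-0.7648 -0.6166  0.      0.      0.      0.1983] rows>= 7.1
row [-0.8711 -0.2912  0.      0.      0.      0.1667] rows>= 6.6
row [-0.7527  0.035   0.0767  0.      0.      0.1111] rows>= 5.4
```

servo_tool --series '[[[-0.76,-0.62,0,0,0,0.2,1],[-0.76,-0.62,0,0,0,0.2,1],[-0.76,-0.62,0,0,0,0.2,1],[-0.76,-0.62,0,0,0,0.2,1],[-0.76,-0.62,0,0,0,0.2,1],[-0.76,-0.62,0,0,0,0.2,1],[-0.76,-0.62,0,0,0,0.2,1],[-0.76,-0.62,0,0,0,0.2,1],[-0.76,-0.62,0,0,0,0.2,1]]]'

```text
time_s: 0.85
tool_pos: [0.4004, 0.3261, 0.2226]
tool_rot: [180.0, 0.0, 119.3]
force: [-0.6, 0.7, 0.0]
grip_width: 0.0873
grasp_force: 0.0
```

servo_tool --series '[[[-0.87,-0.29,0,0,0,0.165,1],[-0.87,-0.29,0,0,0,0.165,1],[-0.87,-0.29,0,0,0,0.165,1],[-0.87,-0.29,0,0,0,0.165,1],[-0.87,-0.29,0,0,0,0.165,1],[-0.87,-0.29,0,0,0,0.165,1],[-0.87,-0.29,0,0,0,0.165,1],[-0.87,-0.29,0,0,0,0.165,1]]]'

```text
time_s: 1.52
tool_pos: [0.4534, 0.0546, 0.2228]
tool_rot: [179.9, 0.1, 89.6]
force: [0.3, 0.3, 1.1]
grip_width: 0.0872
grasp_force: 0.0
```

servo_tool --series '[[[-0.75,0.035,0.077,0,0,0.11,1],[-0.75,0.035,0.077,0,0,0.11,1],[-0.75,0.035,0.077,0,0,0.11,1],[-0.75,0.035,0.077,0,0,0.11,1],[-0.75,0.035,0.077,0,0,0.11,1],[-0.75,0.035,0.077,0,0,0.11,1],[-0.75,0.035,0.077,0,0,0.11,1],[-0.75,0.035,0.077,0,0,0.11,1]]]'

```text
time_s: 2.18
tool_pos: [0.4636, -0.1646, 0.1991]
tool_rot: [-180.0, -0.0, 70.2]
force: [-0.5, 0.2, -0.4]
grip_width: 0.087
grasp_force: 0.0
```

```bash
python3 - <<'E'
from h import *
o=get_obs(); c=eyes.read_camera("wrist"); np.savez("w1.npz",c=c,o=o)
print(o["tool_pos"],o["tool_rot"],np.round(c["mount"],3))
hsv=cv2.cvtColor(c["frame"],cv2.COLOR_RGB2HSV).astype(int)
P=cloud(c,o)
st=(P[...,2]>.055)&(P[...,2]<.07)&(np.hypot(P[...,0]-.466,P[...,1]+.166)<.03)
q=np.argwhere(st)[:,::-1]; print("stub",st.sum(),q.mean(0),ray(c,q.mean(0),.062,o), rect(ray(c,q,.062,o)))
cv2.imwrite("pics/w1.png",c["frame"][:,:,::-1])
E
```

```text
[ 0.46355478 -0.16455957  0.19913927] [-1.79955418e+02 -3.50723236e-03  7.02149967e+01] [[ 0.    -0.96  -0.279  0.076]
 [ 1.     0.     0.001 -0.001]
 [-0.001 -0.279  0.96  -0.162]
 [ 0.     0.     0.     1.   ]]
stub 220 [262.40909091 176.02272727] [[ 0.46527577 -0.16744446  0.062     ]] (array([ 465.4, -167.5]), array([17.9, 16.3]), 70.2)
```

View pics/w1.png

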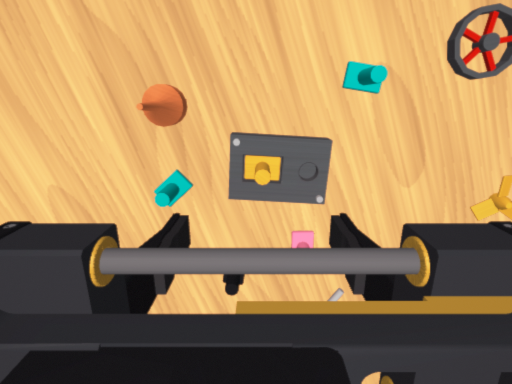

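The wrist view shows the casting in its mould with the stub at about (262,176), between the open fingers and clear of the look-alikes. Both cameras put the stub at (465.5, −166.8) mm within 2 mm, so I'll descend and grip.

servo_tool --series '[[[-0.005,0.0085,0.13,0,0,0,1],[-0.005,0.0085,0.25,0,0,0,1],[-0.005,0.0085,0.37,0,0,0,1],[-0.005,0.0085,0.44,0,0,0,1],[-0.005,0.0085,0.5,0,0,0,1],[-0.005,0.0085,0.537,0,0,0,1],[-0.005,0.0085,0.537,0,0,0,1],[-0.005,0.0085,0.537,0,0,0,0.5],[-0.005,0.0085,0.537,0,0,0,0.5]]]' --grip_force 20

```text
time_s: 2.98
tool_pos: [0.4663, -0.1673, 0.0395]
tool_rot: [179.9, -0.0, 70.3]
force: [0.4, -0.1, 0.1]
grip_width: 0.0803
grasp_force: 0.0
```

servo_tool --series '[[[0,0,0,0,0,0,0],[0,0,0,0,0,0,0],[0,0,0,0,0,0,0],[0,0,0,0,0,0,0],[0,0,0,0,0,0,0],[0,0,0,0,0,0,0],[0,0,0,0,0,0,0],[0,0,0,0,0,0,0],[0,0,0,0,0,0,0],[0,0,0,0,0,0,0]]]' --grip_force 20

```text
time_s: 3.82
tool_pos: [0.465, -0.1679, 0.0383]
tool_rot: [180.0, -0.0, 70.2]
force: [0.1, -0.5, -0.6]
grip_width: 0.0171
grasp_force: 20.0
```

servo_tool --series '[[[0,0,-0.02,0,0,0,0],[0,0,-0.04,0,0,0,0],[0,0,-0.06,0,0,0,0],[0,0,-0.09,0,0,0,0],[0,0,-0.16,0,0,0,0],[0,0,-0.26,0,0,0,0],[0,0,-0.36,0,0,0,0],[0,0,-0.4,0,0,0,0],[0,0,-0.4,0,0,0,0]]]'

```text
time_s: 4.57
tool_pos: [0.4674, -0.1686, 0.1625]
tool_rot: [179.6, -0.1, 70.2]
force: [0.1, -0.2, -1.1]
grip_width: 0.0174
grasp_force: 20.0
```

```bash
python3 - <<'E'
from h import *
o=get_obs(); print(o["tool_pos"],o["tool_rot"],o["grip_width"])
p=o["tool_pos"]*1000
step(p,o["tool_rot"][2],[544.5,80.5,158],100)
c=eyes.read_camera("side"); np.savez("s1.npz",**c)
w=eyes.read_camera("wrist"); 
cv2.imwrite("pics/l1.png",np.hstack([cv2.resize(c["frame"][150:300,200:350],(400,400)),cv2.resize(w["frame"],(400,400))])[:,:,::-1])
E
```

```text
[ 0.46741548 -0.16860545  0.16246795] [ 1.79594857e+02 -1.48694752e-01  7.02125350e+01] 0.017444002432632392
row [ 0.8683 -0.0393  0.0149  0.      0.     -0.1655] rows>= 6.3
```

View pics/l1.png

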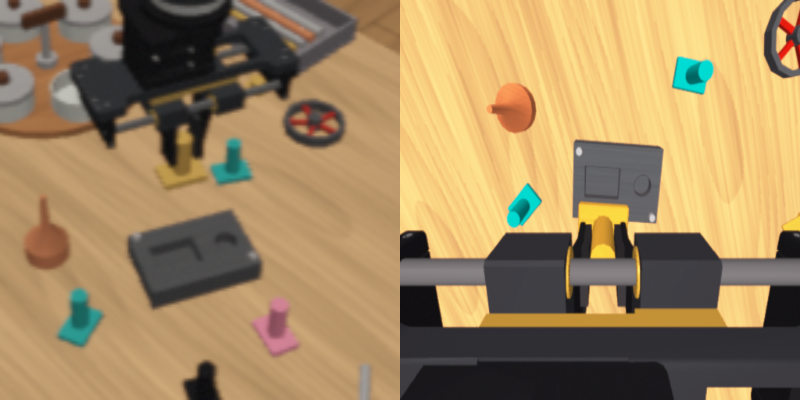

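The casting hangs upright from the fingers (left view, ~(182,165)), the mould is empty and the look-alikes are untouched. I'm carrying it over the pot.

servo_tool --series '[[[0.1,-0.004,0,0,0,-0.02,0],[0.22,-0.008,0,0,0,-0.04,0],[0.34,-0.013,0,0,0,-0.06,0],[0.46,-0.017,0,0,0,-0.09,0],[0.58,-0.022,0,0,0,-0.12,0],[0.69,-0.027,0,0,0,-0.15,0],[0.78,-0.03,0,0,0,-0.165,0],[0.84,-0.033,0,0,0,-0.165,0],[0.869,-0.034,0,0,0,-0.165,0],[0.869,-0.034,0,0,0,-0.165,0],[0.869,-0.034,0,0,0,-0.165,0]]]'

```text
time_s: 5.58
tool_pos: [0.5434, 0.079, 0.1579]
tool_rot: [-179.9, 0.1, 99.8]
force: [0.1, -0.2, -1.3]
grip_width: 0.0172
grasp_force: 20.0
```

```bash
python3 - <<'E'
from h import *
o=get_obs(); print(o["tool_pos"],o["tool_rot"],o["grip_width"])
c=eyes.read_camera("wrist"); np.savez("w2.npz",c=c,o=o)
P=cloud(c,o); V,U=np.mgrid[:384,:512]
# rim points: z near 58 around the pot
m=(np.abs(P[...,2]-.058)<.005)&(np.hypot(P[...,0]-.5445,P[...,1]-.0805)<.045)
p=P[m][:,:2]*1000; s=np.linalg.lstsq(np.c_[2*p,np.ones(len(p))],(p**2).sum(1),rcond=None)[0]
print("rim",m.sum(),s[:2],np.sqrt(s[2]+s[:2]@s[:2]), "z",np.median(P[m][:,2]))
cv2.imwrite("pics/w2.png",c["frame"][:,:,::-1])
E
```

```text
[0.54335754 0.0790346  0.1579382 ] [-1.79929545e+02  8.37254485e-02  9.97702336e+01] 0.017228971537684004
rim 360 [543.43991325  79.68795814] 34.51491768711288 z 0.057926010186760635
```

View pics/w2.png

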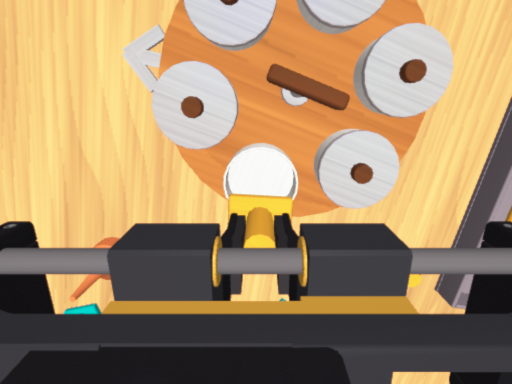

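The wrist view shows the open pot at (260,172) directly beyond the casting, and the rim fit agrees with the top view (543.5, 79.7). The arrow is at (125,52). I'll lower the casting in.

servo_tool --series '[[[-0.0,0,0.08,0,0,0,0],[0,0,0.16,0,0,0,0],[0,0,0.22,0,0,0,0],[0,0,0.26,0,0,0,0],[0,0,0.285,0,0,0,0],[0,0,0.3,0,0,0,0],[0,0,0.31,0,0,0,0],[0,0,0.317,0,0,0,0],[0,0,0.321,0,0,0,0],[0,0,0.323,0,0,0,0],[0,0,0.323,0,0,0,0],[0,0,0.323,0,0,0,0]]]'

```text
time_s: 6.63
tool_pos: [0.5439, 0.081, 0.0619]
tool_rot: [180.0, -0.0, 99.9]
force: [-0.5, 0.6, -1.6]
grip_width: 0.0175
grasp_force: 20.0
```

servo_tool --series '[[[0,0,0.002,0,0,0,0],[0,0,0.004,0,0,0,0],[0,0,0.004,0,0,0,0],[0,0,0.004,0,0,0,0]]]'

```text
time_s: 6.97
tool_pos: [0.5437, 0.081, 0.0603]
tool_rot: [180.0, -0.0, 99.9]
force: [0.4, 0.2, -0.6]
grip_width: 0.0174
grasp_force: 20.0
```

servo_tool --series '[[[0,0,0.002,0,0,0,0],[0,0,0.002,0,0,0,0],[0,0,0.002,0,0,0,0],[0,0,0.002,0,0,0,0]]]'

```text
time_s: 7.3
tool_pos: [0.5439, 0.081, 0.0603]
tool_rot: [180.0, -0.0, 99.9]
force: [-1.1, -0.1, 5.8]
grip_width: 0.0172
grasp_force: 20.0
```

The force has gone from −1 N to +6 N, so the foot is on the pot floor. I'll release, then rise.

servo_tool --series '[[[0,0,-0.001,0,0,0,0.25],[0,0,-0.001,0,0,0,0.3],[0,0,-0.001,0,0,0,0.35],[0,0,-0.001,0,0,0,0.4],[0,0,-0.001,0,0,0,0.4],[0,0,-0.001,0,0,0,0.4]]]'

```text
time_s: 7.8
tool_pos: [0.5435, 0.0809, 0.0598]
tool_rot: [-180.0, 0.0, 99.9]
force: [0.3, 0.1, -0.6]
grip_width: 0.0341
grasp_force: 0.0
```

servo_tool --series '[[[0,0,-0.05,0,0,0,0.4],[0,0,-0.12,0,0,0,0.4],[0,0,-0.22,0,0,0,0.4],[0,0,-0.33,0,0,0,0.4],[0,0,-0.4,0,0,0,0.4],[0,0,-0.4,0,0,0,0.4],[0,0,-0.4,0,0,0,0.4]]]'

```text
time_s: 8.38
tool_pos: [0.5445, 0.0811, 0.1813]
tool_rot: [179.8, -0.0, 99.9]
force: [-0.8, -0.6, -0.8]
grip_width: 0.0348
grasp_force: 0.0
```

```bash
python3 - <<'E'
from h import *
o=get_obs(); print(o["tool_pos"],o["tool_rot"],o["grip_width"])
c=eyes.read_camera("wrist"); np.savez("w3.npz",c=c,o=o)
P=cloud(c,o); pts=lambda m:np.argwhere(m)[:,::-1]
near=lambda x,y,r:np.hypot(P[...,0]-x,P[...,1]-y)<r
m=(np.abs(P[...,2]-.058)<.005)&near(.5445,.0805,.045)
p=P[m][:,:2]*1000; s=np.linalg.lstsq(np.c_[2*p,np.ones(len(p))],(p**2).sum(1),rcond=None)[0]
print("rim",m.sum(),s[:2],np.sqrt(s[2]+s[:2]@s[:2]))
m=(P[...,2]>.075)&(P[...,2]<.09)&near(.5445,.0805,.03); print("stub top",m.sum(),rect(ray(c,pts(m),.084,o)))
m=biggest((P[...,2]>.105)&(P[...,2]<.12)&near(.563,.170,.05)); print("handle",m.sum(),rect(ray(c,pts(m),.114,o)))
hsv=cv2.cvtColor(c["frame"],cv2.COLOR_RGB2HSV).astype(int)
m=(hsv[...,1]<60)&(P[...,2]<.012)&(P[...,2]>-.005)&near(.405,.18,.04); q=pts(m)
if len(q): a=ray(c,q,.003,o)[:,:2]*1000; print("arrow",len(q),a.mean(0),rect(np.c_[a/1000])," tip",a[np.argmin(a[:,0])])
cv2.imwrite("pics/w3.png",c["frame"][:,:,::-1])
E
```

```text
[0.54449047 0.08111545 0.18128221] [ 1.79828887e+02 -4.01155521e-02  9.99228606e+01] 0.03477541875594108
rim 574 [543.67738093  79.03230361] 33.52663044363404
stub top 294 (array([543.1,  82.2]), array([16.2, 18.8]), 9.9)
handle 1263 (array([561.2, 169. ]), array([12.2, 59.2]), 78.7)
arrow 1228 [406.48872365 177.29122944] (array([414.7, 176.4]), array([48.2, 48.7]), 42.8)  tip [384.03225921 180.84594382]
```

View pics/w3.png

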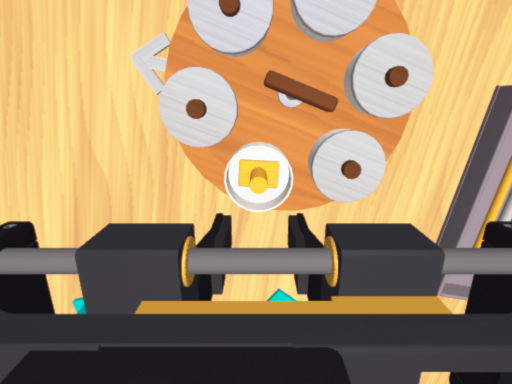

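The casting stands upright in the pot (foot ~ (259,173), stub inside the rim) and nothing else has moved. The next move is above the handle at (302,90), turning to grip across the bar.

servo_tool --series '[[[0.05,0.02,0,0,0,-0.04,0.5],[0.1,0.04,0,0,0,-0.08,0.5],[0.15,0.06,0,0,0,-0.12,0.5],[0.2,0.08,0,0,0,-0.16,0.5],[0.24,0.1,0,0,0,-0.2,0.5],[0.281,0.108,0,0,0,-0.24,0.5],[0.281,0.108,0,0,0,-0.28,0.5],[0.281,0.108,0,0,0,-0.32,0.5],[0.281,0.108,0,0,0,-0.355,0.5],[0.281,0.108,0,0,0,-0.382,0.5],[0.281,0.108,0,0,0,-0.382,0.5],[0.281,0.108,0,0,0,-0.382,0.5]]]'

```text
time_s: 9.43
tool_pos: [0.5602, 0.1692, 0.1784]
tool_rot: [-179.9, -0.1, 168.5]
force: [-0.1, 0.1, 0.3]
grip_width: 0.0434
grasp_force: 0.0
```

```bash
cat > m4.py <<'E'
from h import *
import sys
o=get_obs(); print(o["tool_pos"],o["tool_rot"],o["grip_width"])
c=eyes.read_camera("wrist"); np.savez(sys.argv[1]+".npz",c=c,o=o)
P=cloud(c,o); pts=lambda m:np.argwhere(m)[:,::-1]
near=lambda x,y,r:np.hypot(P[...,0]-x,P[...,1]-y)<r
m=(P[...,2]>.105)&(P[...,2]<.12)&near(.562,.170,.045)
if m.any(): m=biggest(m); print("handle",m.sum(),rect(ray(c,pts(m),.114,o)))
hsv=cv2.cvtColor(c["frame"],cv2.COLOR_RGB2HSV).astype(int)
m=(hsv[...,1]<60)&(P[...,2]<.012)&(P[...,2]>-.005)&near(.405,.18,.045)
if m.any():
    a=ray(c,pts(biggest(m)),.003,o)[:,:2]*1000; print("arrow",len(a),a.mean(0),rect(a/1000),"tip",a[np.argmin(a[:,0])])
    # axis passing through (562.3,169.9): angle that makes the arrow mirror-symmetric
    t=np.degrees(np.arctan2(a[:,1]-169.9,-(a[:,0]-562.3))); 
    rr=np.hypot(a[:,0]-562.3,a[:,1]-169.9)
    for r0 in range(136,178,6):
        k=(rr>=r0)&(rr<r0+6)
        if k.any(): print(r0,k.sum(),"angle mid",180-(t[k].min()+t[k].max())/2,"mean",180-t[k].mean())
cv2.imwrite("pics/"+sys.argv[1]+".png",c["frame"][:,:,::-1])
E
python3 m4.py w4
```

```text
[0.560193   0.16918389 0.17839665] [-1.79917728e+02 -1.24591478e-01  1.68524579e+02] 0.04342387466338063
handle 973 (array([559.8, 169.7]), array([11.7, 60.1]), 79.0)
arrow 1403 [407.27093045 176.68548162] (array([414.9, 175.5]), array([48.1, 48.3]), 40.6) tip [384.26681105 174.32850044]
136 90 angle mid 177.60509283706813 mean 177.50026010019897
142 215 angle mid 177.42689007455505 mean 177.57540753286432
148 340 angle mid 177.55616060195305 mean 177.29369466941267
154 294 angle mid 177.53878133434642 mean 177.57968485336045
160 227 angle mid 177.47672902114056 mean 177.59355756375479
166 154 angle mid 177.4227234184127 mean 177.47117691815694
172 80 angle mid 177.54689237248854 mean 177.52489695018386
```

View pics/w4.png

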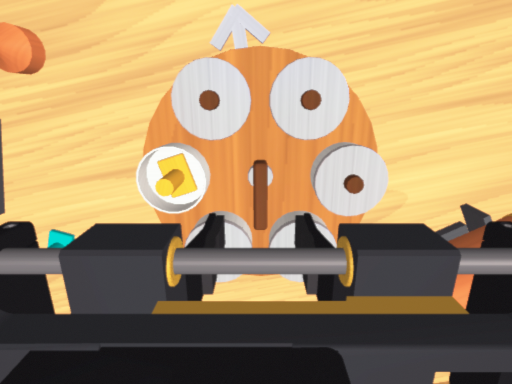

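The wrist view shows the bar at (260,195) centred between the fingers, the arrow at (237,28), and the casting upright in the pot at (173,178). I'll go down and grip the bar.

servo_tool --series '[[[0,0,0.08,0,0,0,0.5],[0,0,0.16,0,0,0,0.5],[0,0,0.22,0,0,0,0.5],[0,0,0.26,0,0,0,0.5],[0,0,0.29,0,0,0,0.5],[0,0,0.301,0,0,0,0.5],[0,0,0.301,0,0,0,0.5],[0,0,0.301,0,0,0,0.3],[0,0,0.301,0,0,0,0.22]]]'

```text
time_s: 10.23
tool_pos: [0.5619, 0.1698, 0.0909]
tool_rot: [179.9, 0.1, 168.7]
force: [0.3, 0.1, -0.8]
grip_width: 0.0366
grasp_force: 0.0
```

servo_tool --series '[[[0,0,0,0,0,0,0],[0,0,0,0,0,0,0],[0,0,0,0,0,0,0],[0,0,0,0,0,0,0],[0,0,0,0,0,0,0],[0,0,0,0,0,0,0],[0,0,0,0,0,0,0]]]' --grip_force 45

```text
time_s: 10.82
tool_pos: [0.5611, 0.1695, 0.09]
tool_rot: [180.0, 0.0, 168.7]
force: [-0.9, -1.2, 2.5]
grip_width: 0.0116
grasp_force: 45.0
```

Gripped at 11.6 mm with low force. Next comes the first half of the turn, gently.

servo_tool --series '[[[0,0,0,0,0,0.005,0],[0,0,0,0,0,0.015,0],[0,0,0,0,0,0.03,0],[0,0,0,0,0,0.05,0],[0,0,0,0,0,0.072,0],[0,0,0,0,0,0.095,0],[0,0,0,0,0,0.118,0],[0,0,0,0,0,0.14,0],[0,0,0,0,0,0.16,0],[0,0,0,0,0,0.175,0],[0,0,0,0,0,0.185,0],[0,0,0,0,0,0.19,0]]]'

```text
time_s: 11.82
tool_pos: [0.5615, 0.1701, 0.09]
tool_rot: [179.9, 0.0, 134.4]
force: [0.7, 0.6, 2.7]
grip_width: 0.0115
grasp_force: 45.0
```

servo_tool --series '[[[0,0,0,0,0,0.005,0],[0,0,0,0,0,0.016,0],[0,0,0,0,0,0.034,0],[0,0,0,0,0,0.058,0],[0,0,0,0,0,0.086,0],[0,0,0,0,0,0.115,0],[0,0,0,0,0,0.145,0],[0,0,0,0,0,0.175,0],[0,0,0,0,0,0.205,0],[0,0,0,0,0,0.23,0],[0,0,0,0,0,0.25,0],[0,0,0,0,0,0.262,0]]]'

```text
time_s: 12.82
tool_pos: [0.5625, 0.1704, 0.09]
tool_rot: [179.8, -0.1, 87.2]
force: [3.8, 1.7, -0.6]
grip_width: 0.0115
grasp_force: 45.0
```

servo_tool --series '[[[0,0,0,0,0,0,0],[0,0,0,0,0,0,0],[0,0,0,0,0,0,0]]]'

```text
time_s: 13.07
tool_pos: [0.5624, 0.1704, 0.09]
tool_rot: [179.8, -0.1, 87.4]
force: [4.5, 2.5, -1.5]
grip_width: 0.0117
grasp_force: 45.0
```

```bash
python3 - <<'E'
from h import *
o=get_obs(); print(o["tool_pos"],o["tool_rot"],o["grip_width"],o["force"])
ax=o["tool_pos"][:2]*1000
for n in ("top","wrist","side"):
    c=eyes.read_camera(n); np.savez("f_"+n,**c); oo=o if n=="wrist" else None
    P=cloud(c,oo); hsv=cv2.cvtColor(c["frame"],cv2.COLOR_RGB2HSV).astype(int); pts=lambda m:np.argwhere(m)[:,::-1]
    near=lambda x,y,r:np.hypot(P[...,0]-x,P[...,1]-y)<r
    A=lambda p:np.linalg.lstsq(np.c_[2*p,np.ones(len(p))],(p**2).sum(1),rcond=None)[0]
    m=near(.470,.174,.048)&(np.abs(P[...,2]-.058)<.005)
    if m.sum()>20: s=A(P[m][:,:2]*1000); print(n,"rim",m.sum(),s[:2],np.sqrt(s[2]+s[:2]@s[:2]),"ang",np.degrees(np.arctan2(*(s[:2]-ax)[::-1])))
    g=near(.470,.174,.033)&(np.abs(P[...,2]-.035)<.004)&(hsv[...,1]<60)
    m=(P[...,2]>.07)&(P[...,2]<.09)&near(.47,.174,.03)
    if m.any(): print(n,"stub",m.sum(),rect(ray(c,pts(m),.084,oo)))
    a=(hsv[...,1]<60)&(P[...,2]<.012)&(P[...,2]>-.006)&near(.405,.178,.045)
    if a.any(): q=ray(c,pts(biggest(a)),.003,oo)[:,:2]*1000; d=q.mean(0)-ax; print(n,"arrow",len(q),q.mean(0),"ang",np.degrees(np.arctan2(d[1],d[0])))
    cv2.imwrite(f"pics/f_{n}.png",c["frame"][:,:,::-1])
f=[cv2.imread(f"pics/f_{n}.png") for n in ("wrist","side")]
cv2.imwrite("pics/f.png",np.hstack([cv2.resize(f[0],(400,400)),cv2.resize(f[1][120:250,140:270],(400,400))]))
E
```

```text
[0.56243629 0.17039417 0.09002229] [ 1.79811902e+02 -8.90510799e-02  8.73780033e+01] 0.011702014200922048 [ 4.51776977  2.46026733 -1.50439172]
top rim 24 [467.9574798  159.21396289] 22.163606253601078 ang -173.25125419052003
top stub 3 (array([471.8, 167.6]), array([5.9, 0. ]), 1.5)
top arrow 37 [410.60565856 159.36240288] ang -175.8442844755055
wrist rim 1239 [468.53860362 175.78673287] 31.736249947261427 ang 176.71310241944238
wrist stub 843 (array([474.6, 177.1]), array([25.7, 17.2]), 40.3)
wrist arrow 895 [401.51776311 184.99324135] ang 174.81612497247372
side rim 88 [470.08869652 172.41610693] 32.947951781773774 ang 178.74571775207693
side stub 37 (array([467.6, 166.3]), array([32.6, 15.7]), 55.1)
side arrow 117 [412.54319305 179.09518839] ang 176.6778135756783
```

View pics/f.png

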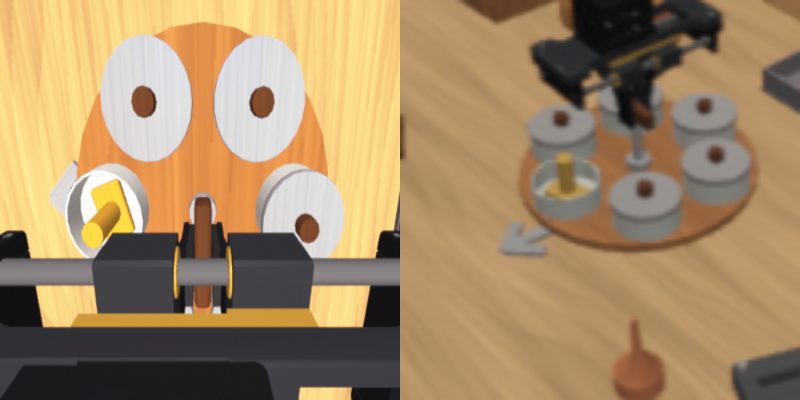

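The pot with the upright casting is beside the arrow at the front, and the bar is held between the fingers. One check remains before handing in: the lid knobs' phase against the arrow in the side view, because the rim is partly hidden.

```bash
python3 - <<'E'
from h import *
c=dict(np.load("f_side.npz")); P=cloud(c); hsv=cv2.cvtColor(c["frame"],cv2.COLOR_RGB2HSV).astype(int)
ax=np.array([562.4,170.4]); r=np.hypot(P[...,0]*1000-ax[0],P[...,1]*1000-ax[1])
m=(r>70)&(r<115)&(P[...,2]>.055)&(P[...,2]<.09)&(hsv[...,1]>90)&(hsv[...,2]<125)&((hsv[...,0]<14)|(hsv[...,0]>170))
n,l,s,cen=cv2.connectedComponentsWithStats(m.astype(np.uint8))
k=[(cen[i],s[i,4]) for i in range(1,n) if s[i,4]>8]; p=np.array([ray(c,u,.070)[0,:2]*1000 for u,_ in k])
ang=np.degrees(np.arctan2(p[:,1]-ax[1],p[:,0]-ax[0])); print([x[1] for x in k],p.round(1),ang.round(1))
from scipy.optimize import least_squares
idx=np.round((ang-177.4)/60)
f=lambda v:(np.c_[v[0]+92*np.cos(np.radians(v[2]+60*idx)),v[1]+92*np.sin(np.radians(v[2]+60*idx))]-p).ravel()
q=least_squares(f,[*ax,177.4]); print("knob fit axis/phase",q.x.round(2),"res",np.abs(q.fun).max().round(2))
a=(hsv[...,1]<60)&(P[...,2]<.012)&(P[...,2]>-.006)&(np.hypot(P[...,0]-.405,P[...,1]-.178)<.05)
u=ray(c,np.argwhere(biggest(a))[:,::-1],.003)[:,:2]*1000; print("arrow",u.mean(0),"tip",u[np.argmin(u[:,0])],rect(u/1000), u[:,1].min(),u[:,1].max())
E
```

```text
[np.int32(13), np.int32(12), np.int32(14), np.int32(16)] [[656.6 169. ]
 [520.7 254.7]
 [606.2  90.7]
 [513.5  94.4]] [  -0.9  116.3  -61.2 -122.8]
knob fit axis/phase [563.63 172.59 177.54] res 1.1
arrow [412.54319305 179.09518839] tip [387.86746102 174.21175579] (array([416.3, 180.7]), array([49.5, 45.6]), 44.8) 148.51799493063479 211.76397157838267
```

The knob phase is 177.5° and the arrow about 177.2°, so the pot is aligned with the arrow within measurement error and the grip is holding.

```bash
python3 -c "
from cell import env
print(env.sign_off())"
```

```text
the job is handed in; nothing more can be done
None
```

The casting stands upright in the lidless pot, and that pot is at the front, in line with the arrow to within about half a degree. The gripper is still holding the handle, and the job was handed in at about 13 s of the 64 s allowed.

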